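# Make up two snack boxes

## Robot

A 6-joint arm with a two-finger parallel gripper is mounted at the origin on the work surface. World frame = base frame: x ahead of the robot, y to its left, z up, the work surface at z = 0. Lengths are in mm, angles in rad, forces in N, time in s.
With the tool pointing down it reaches from about 300 to 775 mm from the base axis. Payload 14.6 kg.
Tool frame: the origin (TCP) lies midway between the tips of the shut fingers; the grasp point (between the pads) lies 19 mm behind it; z points along the fingers, y is the line along which they close (so a half turn about z gives the same grasp; the last joint's range is limited). The gripper opens to 94 mm and grips with 3 to 60 N. Pads are 16 mm wide; open, the fingers measure 119 mm over their backs; the gripper's body (75 mm by 177 mm) begins 78 mm behind the grasp point.
Start: joints at [1.034, 0.3, 1.521, -0, 1.321, -0.067], TCP at [248.985, 490.404, 205.446] pointing down, gripper open.
Joint ranges: [-3.03, 3.03], [-0.79, 2.21], [0.23, 2.52], [-1.04, 4.18], [0, 3.07], [-2.55, 2.55]. Speed limits (rad/s): [2.22, 2.22, 2.57, 3.14, 3.14, 3.14].

## Interface

Orientations are given as [roll, pitch, yaw] about the fixed x, y, z axes, in that order (R = Rz(yaw) Ry(pitch) Rx(roll)).
In Python, from cell import manip, camera gives the robot as it stands.
- The arm moves only by the tool move_arm, never from a script. Its arguments are lists of equal length, an entry for each row: "dp": the shift along the world's x, y, z in mm, a list of three; "rotation": the turn, a rotation vector about the world's x, y, z in rad, a list of three; "hand": the opening, from 0 (shut) to 1 (fully open). A call has 1 to 10 rows; each row shifts and turns the commanded pose from where the row before left it; what a row does not reach is not made up. A row lasts 1/8 s, in which the tool goes at most 62.5 mm and 10.7 degrees, less where a joint would pass 70% of its speed; a pose out of reach is approached as far as the arm can. A call with a gripper value outside its range is refused whole. The fingers move at their own pace and stop on an object; "newtons" is the grip in N (left out, the last holds). Time passes only in rows, so rows that do not move let the fingers close. It gives the time, the measured TCP pose, the force, the opening and the grip force at its end, in the units of the state.
- manip.read_state(): the state, without advancing time (a new reading comes with each control period).
- camera(name): name is "scene" or "top"; returns a dict with "image" (384x512x3 uint8, red, green, blue), "fx", "fy", "cx", "cy" (pixels), "R" (3x3) and "t" (3): a world point X has camera coordinates R X + t. Camera axes: x right, y down, z forward; pixel columns grow to the right and rows downward; lengths in mm; the calibration is good to about 2 mm. A picture is of the moment at which its call begins. There is no depth.
- manip.sign_off(): hands the job in; it is judged then, once.
The state is a dict: "clock": time; "joints": joint angles; "qd": joint speeds; "effort": joint torques, N m; "eef_pos": TCP position; "eef_rot": TCP orientation; "wrist_force": force on the tool from outside, world axes, zero at the start; "moment": the same for the moment, N m; "finger_gap": finger opening in mm; "finger_force": force on a finger pad.
Only numpy, scipy, OpenCV 4.12 (cv2) and the standard library are available. Lean on these libraries where they do the work, as an engineer would, in place of code of your own. Each camera call takes 0.05 s, during which the arm holds its last target. There are 200 camera calls.

## Task

Make up tomorrow's two snack boxes from the stock on the worktop: the long glass box gets the apple and the raisin carton side by side in its wide compartment, the carton lying flat, and the larger dip pot in its narrow compartment; the square glass box gets the mandarin and the smaller dip pot. Set everything gently onto the floor of its box, dip pots upright with the lid up, nothing dropped in and nothing lying on top of anything else. Leave the two boxes, the pepper mill, the seed jar and the mug where they stand.

Things in the scene. Friction and masses are not known exactly. Their poses are not given: they have to be found in the camera images.
- long_box: Long open glass box, 0.85 kg, loose: 230 x 160 mm (238 x 168 over the rim), 62 high, walls and floor 5. Origin: centre of its underside; x along its length, roughly away from the robot; z up. A 4 mm partition, 50 mm high, across it at x = +34 mm makes two compartments, 150 mm in y (-75 to 75): the wide one x = -110 to +32, the narrow one x = +36 to +110 mm. Left or right of the square box.
- square_box: Square glass meal-prep box, open on top, no partition, loose but heavy (0.65 kg). Outside 160 x 160 mm (168 x 168 over the rim flange), 62 mm high, walls and floor 5 mm thick, so inside 150 x 150 mm. Origin: centre of its underside, z up, x and y along its sides.
- apple: Small red apple, 62 mm in diameter, 54 mm high, standing stalk up on a small flat underside, about 130 g. Origin: its middle, 27 mm above its underside; widest about 2 mm above the origin; z up through the stalk.
- mandarin: Mandarin, flattened ball, 56 mm in diameter, 44 mm high, on a small flat underside, about 80 g. Origin: its middle, 22 mm above its underside, where it is widest; z up.
- raisin_carton: Small cardboard carton of raisins lying on its broad face, 52 (x) x 36 (y) x 20 (z) mm, about 45 g. Origin: its middle, 10 mm above its underside.
- large_dip_pot: The larger of two lidded stainless steel dip pots: lid 54 mm in diameter and 12 mm high at the top, steel body a little slimmer (up to 4 mm less in radius), 50 mm high overall, about 110 g, standing upright. The lid does not come off. Origin: centre of its underside; z up.
- small_dip_pot: The smaller of the two dip pots: same make, lid 41 mm in diameter and 12 mm high, 34 mm high overall, about 60 g. Origin: centre of its underside; z up.
- seed_jar: Bystander among the stock: glass jar of sesame seeds with a brass-coloured screw lid, 51 mm in diameter, 72 mm high, loose. Stays where it is. Origin: centre of its underside.
- pepper_mill: Bystander: dark wooden pepper mill, 56 mm in diameter at the foot, 130 mm high, loose, behind the two boxes. Stays where it is. Origin: centre of its underside.
- mug: Bystander: mug, 80 mm in diameter, 85 mm high, with a handle on its +y side reaching 77 mm from its axis, loose, behind the stock on the robot's left. Stays where it is. Origin: centre of its underside.
Not all that is in view belongs to the job. Leave any blue or green look-alike of the mandarin alone.

How it is judged (in metres and radians):
At the end, for the whole second after the job is handed in: Long box: apple and flat carton (0.2 rad) on the floor of the wide compartment, larger pot upright (0.15 rad) on the floor of the narrow one; square box: mandarin and smaller pot (upright) on its floor; floor within 8 to 10 mm; all released, at rest (0.02 m/s) (x of apple in the frame of long_box between -0.11 and 0.032 m and y of apple in the frame of long_box between -0.075 and 0.075 m and z of apple in the frame of long_box between 0 and 0.042 m and x of raisin_carton in the frame of long_box between -0.11 and 0.032 m and y of raisin_carton in the frame of long_box between -0.075 and 0.075 m and z of raisin_carton in the frame of long_box between 0 and 0.022 m and angle between the z axis of raisin_carton and the z axis of long_box, either way round below 0.2 rad and x of large_dip_pot in the frame of long_box between 0.036 and 0.11 m and y of large_dip_pot in the frame of long_box between -0.075 and 0.075 m and z of large_dip_pot in the frame of long_box between 0 and 0.013 m and angle between each of large_dip_pot, small_dip_pot's own z axis and vertical below 0.15 rad and x of mandarin in the frame of square_box between -0.075 and 0.075 m and y of mandarin in the frame of square_box between -0.075 and 0.075 m and z of mandarin in the frame of square_box between 0 and 0.037 m and x of small_dip_pot in the frame of square_box between -0.075 and 0.075 m and y of small_dip_pot in the frame of square_box between -0.075 and 0.075 m and z of small_dip_pot in the frame of square_box between 0 and 0.013 m and linear speed of each of apple, mandarin, raisin_carton, large_dip_pot, small_dip_pot below 0.02 m/s and angular speed of each of apple, mandarin, raisin_carton, large_dip_pot, small_dip_pot below 0.3 rad/s); the robot touches nothing.
It fails at once if a thing is dropped: it falls faster than 0.9 m/s (about 4 cm of free fall) with no finger on it ((linear speed of apple above 0.9 m/s and contact force between the fingers and apple below 0.02 N) or (linear speed of mandarin above 0.9 m/s and contact force between the fingers and mandarin below 0.02 N) or (linear speed of raisin_carton above 0.9 m/s and contact force between the fingers and raisin_carton below 0.02 N) or (linear speed of large_dip_pot above 0.9 m/s and contact force between the fingers and large_dip_pot below 0.02 N) or (linear speed of small_dip_pot above 0.9 m/s and contact force between the fingers and small_dip_pot below 0.02 N)).
It fails at once if a glass box is shoved more than 40 mm from its place or tipped by more than 0.2 rad (distance of any of long_box, square_box from where it was at the start of the episode above 0.04 m or angle between any of long_box, square_box's own z axis and vertical above 0.2 rad).
It fails at once if the pepper mill, the seed jar or the mug is shoved more than 30 mm from its place or tipped by more than 0.4 rad (distance of any of pepper_mill, seed_jar, mug from where it was at the start of the episode above 0.03 m or angle between any of pepper_mill, seed_jar, mug's own z axis and vertical above 0.4 rad).
It also fails if it takes over 128 s, if anything falls off the work surface, if the arm or the gripper's body presses on something with over 40 N, if the wrist force passes 120 N, or if a joint passes its speed limit or range.

## Working session

There is one attempt and no reset: what is moved stays moved. The work goes in short steps, Python scripts to look and compute and a tool call to move; the robot and the scene stay as the last step left them, time stands still between calls to the robot, and variables do not carry over. Pictures are saved under pics/ and viewed, at most 14 in all, crops included, and the job is handed in when it is done.

Besides the shell and the picture viewer there is one more tool, called after "Request:" by a JSON object that holds its "name" and its "arguments", one argument or row to a line. move_arm: Moves the arm, as the interface text tells. Its arguments: {"type":"object","properties":{"dp":{"type":"array","items":{"type":"array","items":{"type":"number"}}},"rotation":{"type":"array","items":{"type":"array","items":{"type":"number"}}},"hand":{"type":"array","items":{"type":"number"}},"newtons":{"type":"number"}},"required":["dp","rotation","hand"]}

```bash
mkdir -p pics; ls
python3 - <<'E'
from cell import manip,camera
import cv2,numpy as np
for n in("top","scene"):
    c=camera(n);cv2.imwrite(f"pics/{n}0.png",c["image"][:,:,::-1])
    print(n,c["fx"],c["cx"],c["cy"],np.round(c["R"],4).tolist(),np.round(c["t"],1).tolist())
print(manip.read_state())
E
```

```text
pics
top 391.2237068330241 254.3435478720614 193.57608617890872 [[-0.0086, -0.9998, 0.0168], [-0.9836, 0.0055, -0.1803], [0.1802, -0.018, -0.9835]] [-15.3, 521.5, 1055.7]
scene 357.13050664819536 249.49651986872874 199.56149446628015 [[-0.8186, 0.5743, 0.0028], [0.3166, 0.4553, -0.8322], [-0.4792, -0.6803, -0.5545]] [428.2, -110.9, 1217.2]
{'clock': 0.1, 'joints': array([ 1.03442141e+00,  3.00384420e-01,  1.52151454e+00,  7.57757617e-06,
        1.32068657e+00, -6.65824076e-02]), 'qd': array([ 0.00122595, -0.00258877, -0.00159501,  0.00058415,  0.00015345,
        0.00136917]), 'effort': array([ 7.98927977e-04, -5.32636714e+01, -3.53284335e+01,  7.09232013e-02,
        2.34601140e-02, -6.23738083e-05]), 'eef_pos': array([248.86011026, 490.2200265 , 204.96202197]), 'eef_rot': array([-3.14060247e+00, -7.33827250e-05,  2.67179823e+00]), 'wrist_force': array([ 0.31521289, -0.66451434, -0.25340791]), 'moment': array([ 0.00100288, -0.01555793,  0.02181637]), 'finger_force': 0.0, 'finger_gap': 94.04455092504956}
```

View pics/top0.png

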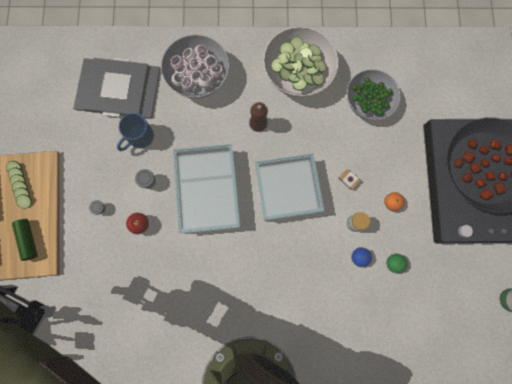

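View pics/scene0.png

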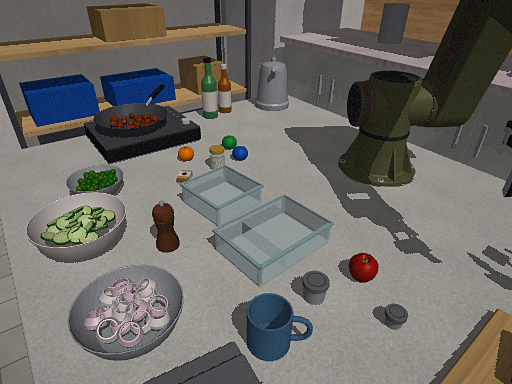

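Top view: long box corners are about (175,148)–(239,232), the square box about (257,157)–(322,218). The other stock is at: large pot (145,178), small pot (97,208), apple (137,223), mandarin (395,202), carton (349,179), seed jar (360,222). The scene view agrees.

Run:
```python
import cv2
a=cv2.imread("pics/top0.png")
cv2.imwrite("pics/z1.png",cv2.resize(a[110:250,75:245],None,fx=4.2,fy=4.2,interpolation=cv2.INTER_CUBIC))
cv2.imwrite("pics/z2.png",cv2.resize(a[110:250,245:415],None,fx=4.2,fy=4.2,interpolation=cv2.INTER_CUBIC))
```

```text
(no output)
```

View pics/z1.png

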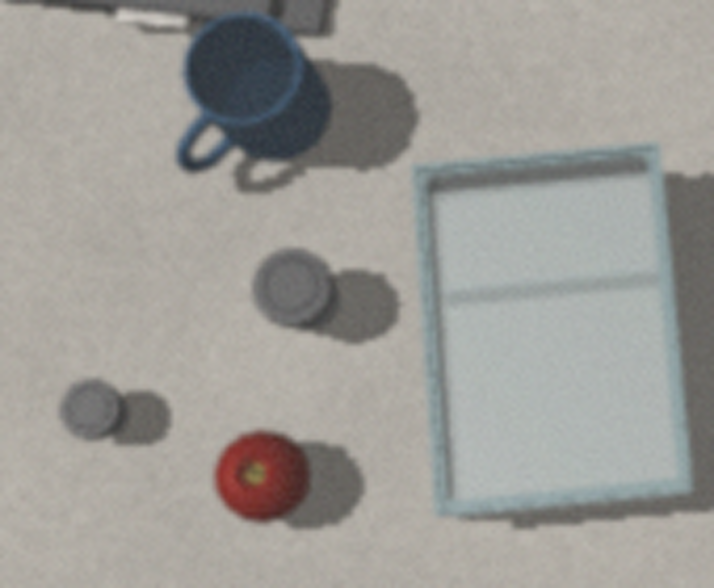

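View pics/z2.png

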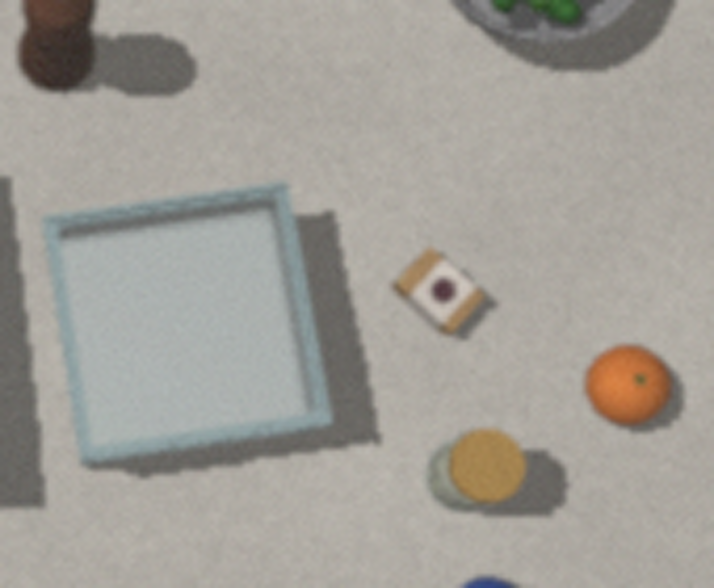

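Zoomed crops: z1 shows the long box rim, with the partition at v≈288, and the round lids and apple clear. z2 shows the square box rim, the carton turned about 40° with centre (443,290), the mandarin (628,386) and the jar lid (488,466).

```bash
cat > h.py <<'E'
import numpy as np
from cell import manip,camera
def ray(c,px,z):
    R=np.array(c["R"]);t=np.array(c["t"]);o=-R.T@t
    d=R.T@np.array([(px[0]-c["cx"])/c["fx"],(px[1]-c["cy"])/c["fy"],1])
    return o+d*(z-o[2])/d[2]
def proj(c,X):
    p=np.array(c["R"])@np.array(X)+np.array(c["t"]);return c["fx"]*p[0]/p[2]+c["cx"],c["fy"]*p[1]/p[2]+c["cy"]
E
python3 - <<'E'
from h import *
c=camera("top")
def q(n,x0,u,v,z):
    p=ray(c,(x0+(u+.5)/4.2-.5,110+(v+.5)/4.2-.5),z);print(n,p.round(1)[:2],"r",np.hypot(*p[:2]).round());return p
L=[q("L",75,u,v,62) for u,v in((415,165),(657,146),(692,493),(438,514))]
print(np.mean(L,0).round(1),[np.linalg.norm(L[i]-L[(i+1)%4]).round() for i in range(4)])
for a,b in((3,0),(2,1)):print("yaw",np.arctan2(*(L[b]-L[a])[[1,0]]))
q("part",75,447,297,50);q("part",75,657,280,50)
S=[q("S",245,u,v,62) for u,v in((45,217),(287,184),(330,422),(85,464))]
print(np.mean(S,0).round(1),[np.linalg.norm(S[i]-S[(i+1)%4]).round() for i in range(4)])
for a,b in((3,0),(2,1)):print("yaw",np.arctan2(*(S[b]-S[a])[[1,0]]))
q("large",75,293,288,50);q("small",75,93,409,34);q("apple",75,263,476,29);q("mug",75,245,68,85)
q("mand",245,628,386,22);q("jar",245,488,466,72);q("mill foot",245,58,50,20)
C=[q("C",245,u,v,20) for u,v in((432,249),(488,294),(447,333),(394,288),(443,290))]
for i in range(4):d=C[(i+1)%4]-C[i];print(np.linalg.norm(d),np.arctan2(d[1],d[0])) if i<3 else 0
E
```

```text
L [648.6 209.3] r 682.0
L [661.4  46.3] r 663.0
L [425.9  23. ] r 427.0
L [413.4 187.7] r 454.0
[537.3 116.6  62. ] [np.float64(163.0), np.float64(237.0), np.float64(165.0), np.float64(236.0)]
yaw 0.0915164663558905
yaw 0.09859412864992774
part [560.  187.6] r 591.0
part [571.1  46.6] r 573.0
S [611.4 -22.3] r 612.0
S [ 633.8 -186.4] r 661.0
S [ 471.1 -209. ] r 515.0
S [444.4 -47. ] r 447.0
[ 540.2 -116.2   62. ] [np.float64(166.0), np.float64(164.0), np.float64(164.0), np.float64(169.0)]
yaw 0.14667824613787858
yaw 0.13817144843158116
large [566.7 290.8] r 637.0
small [487.8 425.2] r 647.0
apple [442.5 311.1] r 541.0
mug [709.1 319.5] r 778.0
mand [ 500.4 -423.8] r 656.0
jar [ 440.2 -309.1] r 538.0
mill foot [745.6 -33.6] r 746.0
C [ 598.6 -293.8] r 667.0
C [ 566.2 -331.3] r 656.0
C [ 538.7 -301.1] r 617.0
C [ 570.8 -265.8] r 630.0
C [ 569.2 -299.9] r 643.0
49.545905728143936 -2.283403629629796
40.81164566160135 2.3104000931643816
47.75018629768192 0.833458291904285
```

Request:
{"name": "move_arm", "arguments": {
  "dp": [
    [45, -28, 0],
    [45, -28, 0],
    [45, -28, 0],
    [45, -28, 0],
    [45, -28, 0],
    [45, -28, 0],
    [48, -31, 0],
    [0, 0, -40],
    [0, 0, -40],
    [0, 0, -20]
  ],
  "rotation": [
    [0, 0, 0.08],
    [0, 0, 0.08],
    [0, 0, 0.08],
    [0, 0, 0.08],
    [0, 0, 0.08],
    [0, 0, 0.08],
    [0, 0, 0.08],
    [0, 0, 0],
    [0, 0, 0],
    [0, 0, 0]
  ],
  "hand": [1, 1, 1, 1, 1, 1, 1, 1, 1, 1],
  "newtons": 15
}}

```text
clock: 1.4
eef_pos: [566.1, 290.8, 102.7]
eef_rot: [-3.14, -0.003, -3.052]
wrist_force: [0.1, 0.2, 0.4]
finger_gap: 94.0
finger_force: 0.0
```

Request:
{"name": "move_arm", "arguments": {
  "dp": [
    [1, 0, -30],
    [0, 0, -25],
    [0, 0, -20],
    [0, 0, -3],
    [0, 0, 0],
    [0, 0, 0],
    [0, 0, 0],
    [0, 0, 0],
    [0, 0, 0],
    [0, 0, 0]
  ],
  "rotation": [
    [0, 0, 0],
    [0, 0, 0],
    [0, 0, 0],
    [0, 0, 0],
    [0, 0, 0],
    [0, 0, 0],
    [0, 0, 0],
    [0, 0, 0],
    [0, 0, 0],
    [0, 0, 0]
  ],
  "hand": [1, 1, 1, 1, 1, 0.4, 0.4, 0.4, 0.4, 0.4],
  "newtons": 15
}}

```text
clock: 2.65
eef_pos: [568.0, 291.5, 27.6]
eef_rot: [3.141, 0.0, -3.051]
wrist_force: [-0.2, 0.3, 1.7]
finger_gap: 53.5
finger_force: 15.0
```

Request:
{"name": "move_arm", "arguments": {
  "dp": [
    [0, 0, 15],
    [0, 0, 30],
    [0, 0, 40],
    [0, 0, 0],
    [9, -33, 0],
    [8, -33, 0],
    [8, -34, 0],
    [8, -34, 0],
    [9, -34, 0],
    [0, 0, 0]
  ],
  "rotation": [
    [0, 0, 0],
    [0, 0, 0],
    [0, 0, 0],
    [0, 0, 0],
    [0, 0, 0],
    [0, 0, 0],
    [0, 0, 0],
    [0, 0, 0],
    [0, 0, 0],
    [0, 0, 0]
  ],
  "hand": [0.4, 0.4, 0.4, 0.4, 0.4, 0.4, 0.4, 0.4, 0.4, 0.4]
}}

```text
clock: 3.9
eef_pos: [610.1, 121.3, 112.0]
eef_rot: [-3.141, -0.001, -3.054]
wrist_force: [0.4, 0.5, -0.1]
finger_gap: 53.5
finger_force: 15.0
```

Run:
```python
from h import *
import cv2
a=cv2.resize(camera("top")["image"][100:250,140:270,::-1],None,fx=3,fy=3,interpolation=cv2.INTER_CUBIC)
b=cv2.resize(camera("scene")["image"][130:330,180:380,::-1],(450,450),interpolation=cv2.INTER_CUBIC)
cv2.imwrite("pics/p1.png",np.hstack([a,b]))
```

```text
(no output)
```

View pics/p1.png

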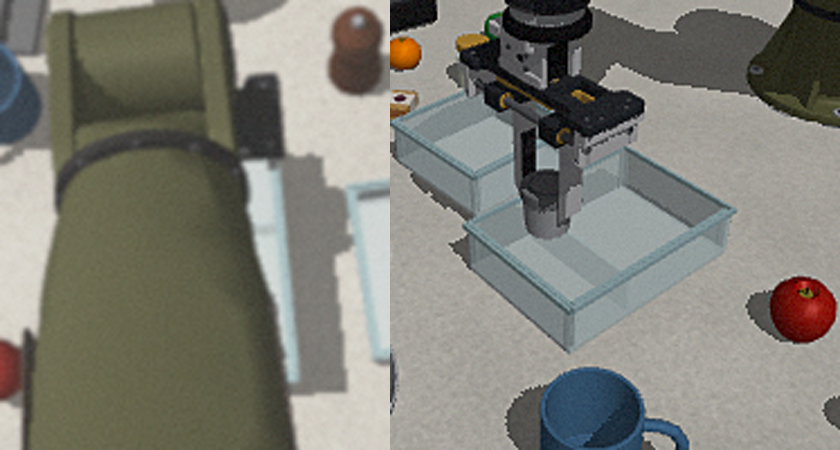

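The pot is upright in the fingers over the narrow compartment (scene crop around (547,200)). The arm hides it from the top camera. Next I lower it.

Request:
{"name": "move_arm", "arguments": {
  "dp": [
    [0, 0, -25],
    [0, 0, -25],
    [0, 0, -15],
    [0, 0, -8],
    [0, 0, -3],
    [0, 0, 0],
    [0, 0, -2],
    [0, 0, 0]
  ],
  "rotation": [
    [0, 0, 0],
    [0, 0, 0],
    [0, 0, 0],
    [0, 0, 0],
    [0, 0, 0],
    [0, 0, 0],
    [0, 0, 0],
    [0, 0, 0]
  ],
  "hand": [0.4, 0.4, 0.4, 0.4, 0.4, 0.4, 0.4, 0.4]
}}

```text
clock: 5.0
eef_pos: [610.1, 123.4, 34.6]
eef_rot: [-3.142, 0.0, -3.051]
wrist_force: [0.3, -0.2, -1.2]
finger_gap: 53.8
finger_force: 15.0
```

Request:
{"name": "move_arm", "arguments": {
  "dp": [
    [0, 0, -1],
    [0, 0, -1],
    [0, 0, 0],
    [0, 0, 0],
    [0, 0, 0],
    [0, 0, 0],
    [0, 0, 0],
    [0, 0, 30],
    [0, 0, 40],
    [0, 0, 40]
  ],
  "rotation": [
    [0, 0, 0],
    [0, 0, 0],
    [0, 0, 0],
    [0, 0, 0],
    [0, 0, 0],
    [0, 0, 0],
    [0, 0, 0],
    [0, 0, 0],
    [0, 0, 0],
    [0, 0, 0]
  ],
  "hand": [0.4, 0.4, 0.4, 0.75, 0.75, 0.75, 0.75, 0.75, 0.75, 0.75]
}}

```text
clock: 6.25
eef_pos: [609.8, 123.4, 143.6]
eef_rot: [3.142, -0.0, -3.051]
wrist_force: [0.6, -0.0, 0.5]
finger_gap: 70.3
finger_force: 0.0
```

Request:
{"name": "move_arm", "arguments": {
  "dp": [
    [-17, 19, 0],
    [-17, 19, 0],
    [-17, 19, 0],
    [-17, 19, 0],
    [-17, 19, 0],
    [-17, 19, 0],
    [-17, 19, 0],
    [-17, 19, 0],
    [-16, 18, 0],
    [-15, 18, 0]
  ],
  "rotation": [
    [0, 0, -0.157],
    [0, 0, -0.157],
    [0, 0, -0.157],
    [0, 0, -0.157],
    [0, 0, -0.157],
    [0, 0, -0.157],
    [0, 0, -0.157],
    [0, 0, -0.157],
    [0, 0, -0.157],
    [0, 0, -0.157]
  ],
  "hand": [1, 1, 1, 1, 1, 1, 1, 1, 1, 1]
}}

```text
clock: 7.5
eef_pos: [442.4, 312.0, 142.5]
eef_rot: [3.141, -0.0, 1.657]
wrist_force: [0.9, -0.3, 0.5]
finger_gap: 94.2
finger_force: 0.0
```

Request:
{"name": "move_arm", "arguments": {
  "dp": [
    [0, 0, -40],
    [0, 0, -40],
    [0, 0, -30],
    [0, 0, -20],
    [0, 0, -4],
    [0, 0, 0],
    [0, 0, 0],
    [0, 0, 0],
    [0, 0, 0],
    [0, 0, 0]
  ],
  "rotation": [
    [0, 0, 0],
    [0, 0, 0],
    [0, 0, 0],
    [0, 0, 0],
    [0, 0, 0],
    [0, 0, 0],
    [0, 0, 0],
    [0, 0, 0],
    [0, 0, 0],
    [0, 0, 0]
  ],
  "hand": [1, 1, 1, 1, 1, 1, 0.5, 0.5, 0.5, 0.5],
  "newtons": 12
}}

```text
clock: 8.75
eef_pos: [443.0, 311.4, 8.6]
eef_rot: [3.142, -0.0, 1.662]
wrist_force: [-1.8, -1.3, 2.7]
finger_gap: 60.9
finger_force: 12.0
```

Request:
{"name": "move_arm", "arguments": {
  "dp": [
    [0, 0, 15],
    [0, 0, 35],
    [0, 0, 40],
    [0, 0, 0],
    [10, -32, 0],
    [10, -32, 0],
    [10, -33, 0],
    [11, -33, 0],
    [11, -32, 0],
    [0, 0, 0]
  ],
  "rotation": [
    [0, 0, 0],
    [0, 0, 0],
    [0, 0, 0],
    [0, 0, 0],
    [0, 0, 0],
    [0, 0, 0],
    [0, 0, 0],
    [0, 0, 0],
    [0, 0, 0],
    [0, 0, 0]
  ],
  "hand": [0.5, 0.5, 0.5, 0.5, 0.5, 0.5, 0.5, 0.5, 0.5, 0.5]
}}

```text
clock: 10.0
eef_pos: [495.2, 147.8, 98.1]
eef_rot: [-3.141, 0.0, 1.659]
wrist_force: [0.5, 0.6, -0.8]
finger_gap: 60.9
finger_force: 12.0
```

Request:
{"name": "move_arm", "arguments": {
  "dp": [
    [0, 0, -25],
    [0, 0, -25],
    [0, 0, -15],
    [0, 0, -10],
    [0, 0, -5],
    [0, 0, -3],
    [0, 0, 0],
    [0, 0, 0]
  ],
  "rotation": [
    [0, 0, 0],
    [0, 0, 0],
    [0, 0, 0],
    [0, 0, 0],
    [0, 0, 0],
    [0, 0, 0],
    [0, 0, 0],
    [0, 0, 0]
  ],
  "hand": [0.5, 0.5, 0.5, 0.5, 0.5, 0.5, 0.5, 0.5]
}}

```text
clock: 11.0
eef_pos: [495.2, 149.4, 15.8]
eef_rot: [3.141, -0.0, 1.662]
wrist_force: [0.1, -0.3, -0.3]
finger_gap: 60.8
finger_force: 12.0
```

Request:
{"name": "move_arm", "arguments": {
  "dp": [
    [0, 0, -1],
    [0, 0, 0],
    [0, 0, 0],
    [0, 0, 0],
    [0, 0, 0],
    [0, 0, 0],
    [0, 0, 0],
    [0, 0, 30],
    [0, 0, 40],
    [0, 0, 40]
  ],
  "rotation": [
    [0, 0, 0],
    [0, 0, 0],
    [0, 0, 0],
    [0, 0, 0],
    [0, 0, 0],
    [0, 0, 0],
    [0, 0, 0],
    [0, 0, 0],
    [0, 0, 0],
    [0, 0, 0]
  ],
  "hand": [0.5, 0.5, 0.83, 0.83, 0.83, 0.83, 0.83, 0.83, 0.83, 0.83]
}}

```text
clock: 12.25
eef_pos: [494.8, 149.4, 125.6]
eef_rot: [-3.141, 0.0, 1.662]
wrist_force: [1.3, 0.7, 0.5]
finger_gap: 77.6
finger_force: 0.0
```

Request:
{"name": "move_arm", "arguments": {
  "dp": [
    [-1, 46, 0],
    [-1, 46, 0],
    [-1, 46, 0],
    [-1, 46, 0],
    [-1, 46, 0],
    [-2, 46, 0],
    [0, 0, -25],
    [0, 0, -25],
    [0, 0, 0],
    [0, 0, 0]
  ],
  "rotation": [
    [0, 0, 0.045],
    [0, 0, 0],
    [0, 0, 0],
    [0, 0, 0],
    [0, 0, 0],
    [0, 0, 0],
    [0, 0, 0],
    [0, 0, 0],
    [0, 0, 0],
    [0, 0, 0]
  ],
  "hand": [1, 1, 1, 1, 1, 1, 1, 1, 1, 1]
}}

```text
clock: 13.5
eef_pos: [488.4, 425.6, 75.6]
eef_rot: [3.14, -0.001, 1.707]
wrist_force: [0.4, -0.1, 0.9]
finger_gap: 93.8
finger_force: 0.0
```

Request:
{"name": "move_arm", "arguments": {
  "dp": [
    [0, 0, -30],
    [0, 0, -25],
    [0, 0, -11],
    [0, 0, 0],
    [0, 0, 0],
    [0, 0, 0],
    [0, 0, 0],
    [0, 0, 0],
    [0, 0, 0],
    [0, 0, 0]
  ],
  "rotation": [
    [0, 0, 0],
    [0, 0, 0],
    [0, 0, 0],
    [0, 0, 0],
    [0, 0, 0],
    [0, 0, 0],
    [0, 0, 0],
    [0, 0, 0],
    [0, 0, 0],
    [0, 0, 0]
  ],
  "hand": [1, 1, 1, 1, 1, 0.3, 0.3, 0.3, 0.3, 0.3],
  "newtons": 12
}}

```text
clock: 14.75
eef_pos: [488.0, 425.4, 8.4]
eef_rot: [-3.142, 0.0, 1.707]
wrist_force: [0.6, -0.0, -0.4]
finger_gap: 47.4
finger_force: 0.0
```

Request:
{"name": "move_arm", "arguments": {
  "dp": [
    [0, 0, 0],
    [0, 0, 0],
    [0, 0, 0],
    [0, 0, 15],
    [0, 0, 35],
    [0, 0, 50],
    [0, 0, 0]
  ],
  "rotation": [
    [0, 0, 0],
    [0, 0, 0],
    [0, 0, 0],
    [0, 0, 0],
    [0, 0, 0],
    [0, 0, 0],
    [0, 0, 0]
  ],
  "hand": [0.3, 0.3, 0.3, 0.3, 0.3, 0.3, 0.3]
}}

```text
clock: 15.62
eef_pos: [489.5, 426.6, 113.8]
eef_rot: [3.135, -0.004, 1.707]
wrist_force: [-0.5, 0.8, -0.6]
finger_gap: 40.5
finger_force: 12.0
```

Request:
{"name": "move_arm", "arguments": {
  "dp": [
    [4, -50, 0],
    [4, -50, 0],
    [5, -50, 0],
    [5, -50, 0],
    [5, -50, 0],
    [5, -50, 0],
    [5, -50, 0],
    [5, -51, 0],
    [4, -50, 0],
    [4, -50, 0]
  ],
  "rotation": [
    [0, 0, 0],
    [0, 0, 0],
    [0, 0, 0],
    [0, 0, 0],
    [0, 0, 0],
    [0, 0, 0],
    [0, 0, 0],
    [0, 0, 0],
    [0, 0, 0],
    [0, 0, 0]
  ],
  "hand": [0.3, 0.3, 0.3, 0.3, 0.3, 0.3, 0.3, 0.3, 0.3, 0.3]
}}

```text
clock: 16.88
eef_pos: [533.6, -77.2, 108.2]
eef_rot: [-3.141, -0.0, 1.707]
wrist_force: [-0.8, 1.0, -1.0]
finger_gap: 40.4
finger_force: 12.0
```

Request:
{"name": "move_arm", "arguments": {
  "dp": [
    [0, 0, 0],
    [0, 0, -30],
    [0, 0, -30],
    [0, 0, -20],
    [0, 0, -10],
    [0, 0, -3],
    [0, 0, 0],
    [0, 0, 0]
  ],
  "rotation": [
    [0, 0, 0],
    [0, 0, 0],
    [0, 0, 0],
    [0, 0, 0],
    [0, 0, 0],
    [0, 0, 0],
    [0, 0, 0],
    [0, 0, 0]
  ],
  "hand": [0.3, 0.3, 0.3, 0.3, 0.3, 0.3, 0.3, 0.3]
}}

```text
clock: 17.88
eef_pos: [534.3, -75.6, 16.1]
eef_rot: [3.141, 0.0, 1.707]
wrist_force: [-0.3, 0.5, -0.0]
finger_gap: 40.5
finger_force: 12.0
```

Request:
{"name": "move_arm", "arguments": {
  "dp": [
    [0, 0, -1],
    [0, 0, -1],
    [0, 0, 0],
    [0, 0, 0],
    [0, 0, 0],
    [0, 0, 0],
    [0, 0, 0],
    [0, 0, 30],
    [0, 0, 40],
    [0, 0, 40]
  ],
  "rotation": [
    [0, 0, 0],
    [0, 0, 0],
    [0, 0, 0],
    [0, 0, 0],
    [0, 0, 0],
    [0, 0, 0],
    [0, 0, 0],
    [0, 0, 0],
    [0, 0, 0],
    [0, 0, 0]
  ],
  "hand": [0.3, 0.3, 0.3, 0.65, 0.65, 0.65, 0.65, 0.65, 0.65, 0.65]
}}

```text
clock: 19.12
eef_pos: [533.8, -75.6, 124.6]
eef_rot: [-3.141, -0.0, 1.707]
wrist_force: [0.7, -0.3, 0.1]
finger_gap: 61.0
finger_force: 0.0
```

Request:
{"name": "move_arm", "arguments": {
  "dp": [
    [-5, -50, 0],
    [-5, -50, 0],
    [-5, -50, 0],
    [-5, -50, 0],
    [-5, -50, 0],
    [-5, -50, 0],
    [-4, -48, 0],
    [0, 0, -30],
    [0, 0, -20],
    [0, 0, 0]
  ],
  "rotation": [
    [0, 0, 0],
    [0, 0, 0],
    [0, 0, 0],
    [0, 0, 0],
    [0, 0, 0],
    [0, 0, 0],
    [0, 0, 0],
    [0, 0, 0],
    [0, 0, 0],
    [0, 0, 0]
  ],
  "hand": [1, 1, 1, 1, 1, 1, 1, 1, 1, 1]
}}

```text
clock: 20.38
eef_pos: [499.6, -422.6, 71.9]
eef_rot: [-3.14, -0.002, 1.707]
wrist_force: [-1.5, -0.1, -0.1]
finger_gap: 93.9
finger_force: 0.0
```

Request:
{"name": "move_arm", "arguments": {
  "dp": [
    [0, 0, -30],
    [0, 0, -25],
    [0, 0, -14],
    [0, 0, 0],
    [0, 0, 0],
    [0, 0, 0],
    [0, 0, 0],
    [0, 0, 0],
    [0, 0, 0],
    [0, 0, 0]
  ],
  "rotation": [
    [0, 0, 0],
    [0, 0, 0],
    [0, 0, 0],
    [0, 0, 0],
    [0, 0, 0],
    [0, 0, 0],
    [0, 0, 0],
    [0, 0, 0],
    [0, 0, 0],
    [0, 0, 0]
  ],
  "hand": [1, 1, 1, 1, 0.45, 0.45, 0.45, 0.45, 0.45, 0.45],
  "newtons": 10
}}

```text
clock: 21.62
eef_pos: [500.1, -423.7, 4.6]
eef_rot: [3.141, 0.0, 1.707]
wrist_force: [0.3, 1.2, 2.4]
finger_gap: 55.4
finger_force: 10.0
```

Request:
{"name": "move_arm", "arguments": {
  "dp": [
    [0, 0, 15],
    [0, 0, 35],
    [0, 0, 40],
    [0, 0, 0],
    [7, 45, 0],
    [7, 45, 0],
    [7, 45, 0],
    [8, 45, 0],
    [8, 45, 0],
    [8, 46, 0]
  ],
  "rotation": [
    [0, 0, 0],
    [0, 0, 0],
    [0, 0, 0],
    [0, 0, 0],
    [0, 0, 0],
    [0, 0, 0],
    [0, 0, 0],
    [0, 0, 0],
    [0, 0, 0],
    [0, 0, 0]
  ],
  "hand": [0.45, 0.45, 0.45, 0.45, 0.45, 0.45, 0.45, 0.45, 0.45, 0.45]
}}

```text
clock: 22.88
eef_pos: [544.7, -151.0, 94.0]
eef_rot: [-3.141, -0.0, 1.707]
wrist_force: [0.4, 0.4, -1.2]
finger_gap: 55.1
finger_force: 10.0
```

Request:
{"name": "move_arm", "arguments": {
  "dp": [
    [0, 0, 0],
    [0, 0, -30],
    [0, 0, -25],
    [0, 0, -15],
    [0, 0, -10],
    [0, 0, -3],
    [0, 0, 0],
    [0, 0, 0]
  ],
  "rotation": [
    [0, 0, 0],
    [0, 0, 0],
    [0, 0, 0],
    [0, 0, 0],
    [0, 0, 0],
    [0, 0, 0],
    [0, 0, 0],
    [0, 0, 0]
  ],
  "hand": [0.45, 0.45, 0.45, 0.45, 0.45, 0.45, 0.45, 0.45]
}}

```text
clock: 23.88
eef_pos: [545.3, -152.7, 12.1]
eef_rot: [3.141, 0.0, 1.707]
wrist_force: [-0.0, -0.0, -0.9]
finger_gap: 55.2
finger_force: 10.0
```

Floor contact is expected at about 9.6, so I go down 2 more and release.

Request:
{"name": "move_arm", "arguments": {
  "dp": [
    [0, 0, -1],
    [0, 0, -1],
    [0, 0, 0],
    [0, 0, 0],
    [0, 0, 0],
    [0, 0, 0],
    [0, 0, 0],
    [0, 0, 30],
    [0, 0, 40],
    [0, 0, 40]
  ],
  "rotation": [
    [0, 0, 0],
    [0, 0, 0],
    [0, 0, 0],
    [0, 0, 0],
    [0, 0, 0],
    [0, 0, 0],
    [0, 0, 0],
    [0, 0, 0],
    [0, 0, 0],
    [0, 0, 0]
  ],
  "hand": [0.45, 0.45, 0.45, 0.78, 0.78, 0.78, 0.78, 0.78, 0.78, 0.78]
}}

```text
clock: 25.12
eef_pos: [544.8, -152.5, 120.6]
eef_rot: [-3.141, -0.0, 1.707]
wrist_force: [-0.4, 0.1, -0.4]
finger_gap: 73.5
finger_force: 0.0
```

Request:
{"name": "move_arm", "arguments": {
  "dp": [
    [4, -25, 0],
    [4, -25, 0],
    [4, -25, 0],
    [4, -25, 0],
    [4, -24, 0],
    [4, -24, 0],
    [0, 0, -30],
    [0, 0, -25],
    [0, 0, 0],
    [0, 0, 0]
  ],
  "rotation": [
    [0, 0, -0.143],
    [0, 0, -0.143],
    [0, 0, -0.143],
    [0, 0, -0.143],
    [0, 0, -0.143],
    [0, 0, -0.143],
    [0, 0, 0],
    [0, 0, 0],
    [0, 0, 0],
    [0, 0, 0]
  ],
  "hand": [0.8, 0.8, 0.8, 0.8, 0.8, 0.8, 0.8, 0.8, 0.8, 0.8]
}}

```text
clock: 26.38
eef_pos: [569.4, -300.8, 65.6]
eef_rot: [3.14, -0.0, 0.849]
wrist_force: [-0.2, 0.5, -0.1]
finger_gap: 75.4
finger_force: 0.0
```

Request:
{"name": "move_arm", "arguments": {
  "dp": [
    [0, 0, -30],
    [0, 0, -25],
    [0, 0, -7],
    [0, 0, 0],
    [0, 0, 0],
    [0, 0, 0],
    [0, 0, 0],
    [0, 0, 0],
    [0, 0, 0],
    [0, 0, 0]
  ],
  "rotation": [
    [0, 0, 0],
    [0, 0, 0],
    [0, 0, 0],
    [0, 0, 0],
    [0, 0, 0],
    [0, 0, 0],
    [0, 0, 0],
    [0, 0, 0],
    [0, 0, 0],
    [0, 0, 0]
  ],
  "hand": [0.8, 0.8, 0.8, 0.8, 0.25, 0.25, 0.25, 0.25, 0.25, 0.25],
  "newtons": 10
}}

```text
clock: 27.62
eef_pos: [569.0, -300.6, 2.5]
eef_rot: [-3.142, 0.0, 0.849]
wrist_force: [-1.0, -0.5, 2.4]
finger_gap: 35.8
finger_force: 10.0
```

Request:
{"name": "move_arm", "arguments": {
  "dp": [
    [0, 0, 15],
    [0, 0, 35],
    [0, 0, 45],
    [0, 0, 0]
  ],
  "rotation": [
    [0, 0, 0],
    [0, 0, 0],
    [0, 0, 0],
    [0, 0, 0]
  ],
  "hand": [0.25, 0.25, 0.25, 0.25]
}}

```text
clock: 28.12
eef_pos: [570.6, -301.5, 102.3]
eef_rot: [3.135, -0.001, 0.849]
wrist_force: [0.7, -0.3, -0.8]
finger_gap: 36.0
finger_force: 10.0
```

Request:
{"name": "move_arm", "arguments": {
  "dp": [
    [-8, 47, 0],
    [-8, 47, 0],
    [-8, 47, 0],
    [-8, 47, 0],
    [-8, 47, 0],
    [-9, 47, 0],
    [-9, 47, 0],
    [-9, 48, 0],
    [0, 0, 0],
    [0, 0, 0]
  ],
  "rotation": [
    [0, 0, 0.102],
    [0, 0, 0.102],
    [0, 0, 0.102],
    [0, 0, 0.102],
    [0, 0, 0.102],
    [0, 0, 0.102],
    [0, 0, 0.102],
    [0, 0, 0.103],
    [0, 0, 0],
    [0, 0, 0]
  ],
  "hand": [0.25, 0.25, 0.25, 0.25, 0.25, 0.25, 0.25, 0.25, 0.25, 0.25]
}}

```text
clock: 29.38
eef_pos: [501.9, 76.0, 97.3]
eef_rot: [-3.141, 0.0, 1.665]
wrist_force: [0.7, -0.5, -0.3]
finger_gap: 36.2
finger_force: 10.0
```

Run:
```python
from h import *
import cv2
cv2.imwrite("pics/p2.png",cv2.resize(camera("scene")["image"][120:320,160:400,::-1],(720,600),interpolation=cv2.INTER_CUBIC))
```

```text
(no output)
```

View pics/p2.png

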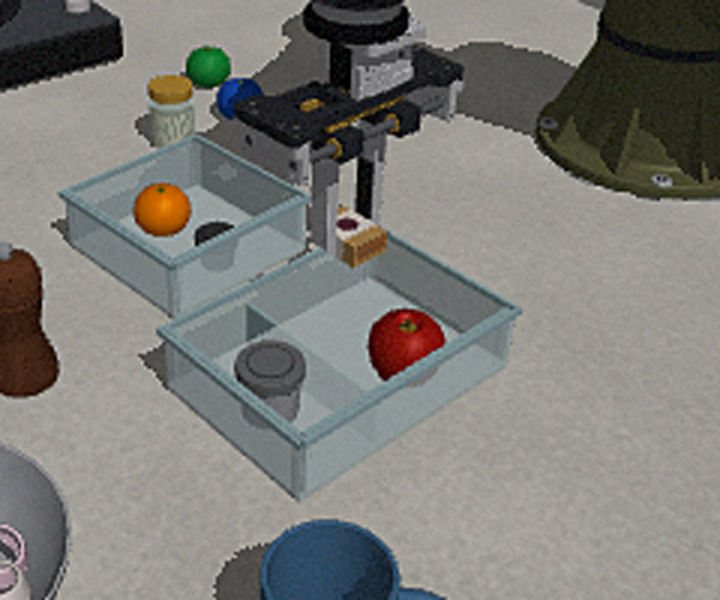

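Everything is in place: mandarin (162,208), small pot (215,243), large pot (270,380) upright, apple (406,350). The carton is held level over the wide compartment's free side at (360,240).

Request:
{"name": "move_arm", "arguments": {
  "dp": [
    [0, 0, -30],
    [0, 0, -25],
    [0, 0, -18],
    [0, 0, -8],
    [0, 0, -3],
    [0, 0, 0],
    [0, 0, -2],
    [0, 0, 0]
  ],
  "rotation": [
    [0, 0, 0],
    [0, 0, 0],
    [0, 0, 0],
    [0, 0, 0],
    [0, 0, 0],
    [0, 0, 0],
    [0, 0, 0],
    [0, 0, 0]
  ],
  "hand": [0.25, 0.25, 0.25, 0.25, 0.25, 0.25, 0.25, 0.25]
}}

```text
clock: 30.42
eef_pos: [502.1, 76.4, 11.6]
eef_rot: [3.141, 0.0, 1.666]
wrist_force: [0.4, 0.8, -1.4]
finger_gap: 35.8
finger_force: 10.0
```

Request:
{"name": "move_arm", "arguments": {
  "dp": [
    [0, 0, -2],
    [0, 0, -1],
    [0, 0, 0],
    [0, 0, 0],
    [0, 0, 0],
    [0, 0, 0],
    [0, 0, 0],
    [0, 0, 30],
    [0, 0, 40],
    [0, 0, 40]
  ],
  "rotation": [
    [0, 0, 0],
    [0, 0, 0],
    [0, 0, 0],
    [0, 0, 0],
    [0, 0, 0],
    [0, 0, 0],
    [0, 0, 0],
    [0, 0, 0],
    [0, 0, 0],
    [0, 0, 0]
  ],
  "hand": [0.25, 0.25, 0.25, 0.6, 0.6, 0.6, 0.6, 0.6, 0.6, 0.6]
}}

```text
clock: 31.68
eef_pos: [501.8, 76.4, 119.6]
eef_rot: [-3.141, 0.0, 1.666]
wrist_force: [0.3, -0.3, 0.5]
finger_gap: 56.4
finger_force: 0.0
```

Request:
{"name": "move_arm", "arguments": {
  "dp": [
    [-15, 0, 50],
    [-15, 0, 40],
    [-15, -40, 0],
    [-15, -50, 0],
    [-15, -50, 0],
    [-15, -50, 0],
    [-15, -50, 0],
    [-10, -50, 0],
    [0, -50, 0],
    [0, 0, 0]
  ],
  "rotation": [
    [0, 0, 0],
    [0, 0, 0],
    [0, 0, 0],
    [0, 0, 0],
    [0, 0, 0],
    [0, 0, 0],
    [0, 0, 0],
    [0, 0, 0],
    [0, 0, 0],
    [0, 0, 0]
  ],
  "hand": [0.6, 0.6, 0.6, 0.6, 0.6, 0.6, 0.6, 0.6, 0.6, 0.6]
}}

```text
clock: 32.92
eef_pos: [386.4, -265.8, 208.1]
eef_rot: [-3.141, -0.0, 1.662]
wrist_force: [0.0, 0.7, -0.3]
finger_gap: 56.5
finger_force: 0.0
```

Run:
```python
from h import *
import cv2
f=lambda a:cv2.resize(a,(400,400),interpolation=cv2.INTER_CUBIC)
cv2.imwrite("pics/p3.png",np.hstack([f(camera("top")["image"][90:260,165:335,::-1]),f(camera("scene")["image"][130:330,160:360,::-1])]))
```

```text
(no output)
```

View pics/p3.png

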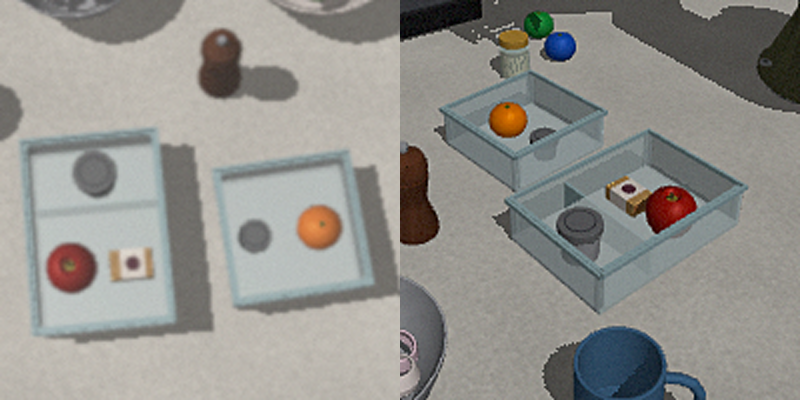

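Top half: large pot (95,172) in the narrow compartment, apple (72,267) and flat carton (131,264) in the wide one, small pot (255,236) and mandarin (320,227) in the square box. The boxes, mill, jar and mug look unmoved.

```bash
python3 -c "
from cell import manip
print(manip.sign_off())"
```

```text
the job is handed in; nothing more can be done
None
```

Both snack boxes are packed as asked and the job is handed in at about 33 s; the final pictures show everything in its place and the boxes and bystanders unmoved, but sign-off returned no verdict.

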